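# Clamp the coffee filter in the drawer's holder

## Robot

A 6-joint arm with a two-finger parallel gripper is mounted at the origin on the work surface. World frame = base frame: x ahead of the robot, y to its left, z up, the work surface at z = 0. Lengths are in m, angles in rad, forces in N, time in s.
With the tool pointing down it reaches from about 0.35 to 0.85 m from the base axis. Payload 8.1 kg.
Tool frame: the origin (TCP) lies at the very end of the fingers, on their centre line; the grasp point (between the pads) lies 19 mm behind it; z points along the fingers, y is the line along which they close (so a half turn about z gives the same grasp; the last joint's range is limited). The gripper opens to 85 mm and grips with 20 to 120 N. Pads are 22 mm wide; open, the fingers measure 114 mm over their backs; the gripper's body (76 mm by 85 mm) begins 54 mm behind the grasp point. The pads swing forward as they close: fully open they stand 13 mm farther back than shut.
Start: joints at [-1.328, 0.13, 1.488, -0, 1.523, -0.085], TCP at [0.193, -0.568, 0.192] pointing down, gripper open.
Joint ranges: [-2.96, 2.96], [-0.89, 2.26], [0.02, 2.5], [-1.34, 4.48], [0, 2.73], [-2.66, 2.66]. Speed limits (rad/s): [2.39, 2.39, 2.79, 3.14, 3.14, 3.14].

## Interface

Orientations are given as a rotation vector (axis times angle).
In Python, from rig import robot gives the robot as it stands. The module is installed in compiled form; this text tells all that it offers.
- The arm moves only by the tool drive_tool, never from a script. Its arguments are lists of equal length, an entry for each row: "travel": the shift along the tool's x, y, z in cm, a list of three; "rot": the turn, a rotation vector about the tool's x, y, z in degrees, a list of three; "claw": the gripper command: -1 is shut, 1 is fully open, values between are in proportion. In form: {"travel": [[x, y, z], ...], "rot": [[wx, wy, wz], ...], "claw": [claw, ...]}. A call has 1 to 8 rows; each row shifts and turns the commanded pose from where the row before left it, along the tool's axes as they then stand; what a row does not reach is not made up. A row lasts 1/10 s, in which the tool goes at most 50 mm and 8.59 degrees, less where a joint would pass 70% of its speed; a pose out of reach is approached as far as the arm can. A call is refused whole if a number of a shift passes 5 or a number of a turn 8.59, either way. A call with a gripper value outside its range is refused whole. The fingers move at their own pace and stop on an object; the grip force is fixed at half the most. Time passes only in rows, so rows that do not move let the fingers close. It gives the time, the measured TCP pose, the force, the opening and the grip force at its end, in the units of the state.
- robot.read_state(): the state, without advancing time (a new reading comes with each control period).
- robot.read_camera(name): name is "scene" or "top" or "wrist"; returns the picture (480x640x3 uint8, blue, green, red); there is no depth.
- robot.calibration(name): a dict with "fx", "fy", "cx", "cy" (pixels), "k1" (the pictures are not rectified: a ray, as slopes to the right and down, at radius r is drawn at 1 + k1 r^2 times it, then the intrinsics apply), "R" (3x3) and "t" (3): a world point X has camera coordinates R X + t. Camera axes: x right, y down, z forward; pixel columns grow to the right and rows downward; lengths in m; the calibration is good to about 2 mm. A picture is of the moment at which its call begins: read the wrist's pose just before it. calibration takes no time and is no camera call; for the wrist camera it gives the pose at the moment of the call.
- robot.job_done(): hands the job in; it is judged then, once.
The state is a dict: "clock": time; "joint_pos": joint angles; "qvel": joint speeds; "tau": joint torques, N m; "ee_pos": TCP position; "eef_rot": TCP orientation; "ft_force": force on the tool from outside, world axes, zero at the start; "ft_torque": the same for the moment, N m; "width": finger opening in m; "grip_force": force on a finger pad.
Only numpy, scipy, OpenCV 4.12 (cv2) and the standard library are available. Lean on these libraries where they do the work, as an engineer would, in place of code of your own. Each camera call takes 0.05 s, during which the arm holds its last target. There are 200 camera calls.

## Task

In the half-open drawer, stand the small lidded steel coffee filter upright on the base of the aluminium holder, between its two plates. Then slide the movable plate along until you feel it press the filter against the fixed plate, firmly but without forcing it, and let go with the filter held there between the plates. Leave the other things in the drawer where they are.

Things in the scene. Friction and masses are not known exactly. Their poses are not given: they have to be found in the camera images.
- filter_mid (a point): Upright steel coffee filter: a loose cylinder 54 mm across (50 mm below 31 mm height; lid edge 57 mm at 71-74 mm), 88 mm tall with its lid knob, 0.12 kg. Beside it stand an open steel tumbler (95 mm tall, no lid) and a flat-topped tin (50 mm tall): not these. Point: on its axis, 44 mm above its underside; z up.
- holder: Aluminium holder fixed on the drawer floor: base 220 mm (x) by 70 mm (y), origin at the centre of its underside, z up; the filter stands on its top, z = 6 mm. Two upright plates 70 mm wide, tops at z = 62 mm: the fixed one's inner face is at x = -90 mm and sprung (yields 1 mm per 1.5 N, 8 mm at most); the sliding one's is at x = +30 mm minus joint jaw and closes along -x.
- jaw (a joint): Travel of the sliding plate, m: 0 is fully open (120 mm between the inner faces), growing as it closes; gap = 0.120 minus this. Range 0 to 0.110, starts at 0 to 0.030, 0.066 when it just closes on the filter, more as the fixed plate's sprung face yields. Friction 1.5 N; stays where it is left.
- jaw_grip (a point): Upright grip post of the sliding plate: 22 mm along the slide, 16 mm across it, 50 mm behind the plate's inner face (+x side). Point: on its axis, 68 mm above the drawer floor, 18 mm below its top; axes parallel to the holder's. Can be pinched from above across the slide (along holder y).

How it is judged:
On the way:
1. the sliding plate presses the filter against the fixed plate (2 N or more, gap between the plates under 62 mm) (contact force between jaw and filter above 2 N and value of joint jaw above 0.058 m), for 0.02 s.
At the end, for the whole second after the job is handed in: The filter stands upright (within 10 degrees) on the holder's base between the plates, its axis within 20 mm of the base's centre line, next to the fixed plate (within 9 mm), with the sliding plate closed up to it (60 mm or less between the plates); everything is at rest (value of joint jaw between 0.06 and 0.08 m and x of filter_mid in the frame of holder between -0.078 and -0.054 m and y of filter_mid in the frame of holder between -0.02 and 0.02 m and z of filter_mid in the frame of holder between 0.042 and 0.058 m and angle between filter_mid's own z axis and vertical below 0.175 rad and linear speed of filter below 0.02 m/s and velocity of joint jaw below 0.01 m/s); the robot touches nothing.
It fails at once if the sliding plate is forced against the filter with more than 60 N (contact force between jaw and filter above 60 N).
It fails at once if another thing in the drawer is moved by more than 40 mm (distance of any of tumbler, tin, dabba, katoris, pin, clip from where it was at the start of the episode above 0.04 m).
It also fails if it takes over 48 s, if anything falls off the work surface, if the arm or the gripper's body presses on something with over 40 N, if the wrist force passes 120 N, or if a joint passes its speed limit or range.

## Working session

There is one attempt and no reset: what is moved stays moved. The work goes in short steps, Python scripts to look and compute and a tool call to move; the robot and the scene stay as the last step left them, time stands still between calls to the robot, and variables do not carry over. Pictures are saved under pics/ and viewed, at most 10 in all, crops included, and the job is handed in when it is done.

Besides the shell and the picture viewer there is one more tool, called after "Call:" by a JSON object that holds its "fn" and its "kwargs". drive_tool: Moves the arm, as the interface text tells. Its arguments: {"type":"object","properties":{"travel":{"type":"array","items":{"type":"array","items":{"type":"number"}}},"rot":{"type":"array","items":{"type":"array","items":{"type":"number"}}},"claw":{"type":"array","items":{"type":"number"}}},"required":["travel","rot","claw"]}

```bash
mkdir -p pics; cat > h.py <<'E'
import numpy as np, cv2
from rig import robot
from scipy.spatial.transform import Rotation as R
def ray(c,u,v):
    K=np.array([[c['fx'],0,c['cx']],[0,c['fy'],c['cy']],[0,0,1.]])
    p=cv2.undistortPoints(np.array([[[u,v]]],float),K,np.array([c['k1'],0,0,0.]))[0,0]
    Rm=np.array(c['R']);t=np.array(c['t']).ravel()
    return -Rm.T@t, Rm.T@np.array([p[0],p[1],1])
def atz(c,u,v,z):
    o,d=ray(c,u,v); return o+d*(z-o[2])/d[2]
def proj(c,X):
    K=np.array([[c['fx'],0,c['cx']],[0,c['fy'],c['cy']],[0,0,1.]])
    return cv2.projectPoints(np.array(X,float).reshape(-1,1,3),cv2.Rodrigues(np.array(c['R']))[0],np.array(c['t'],float),K,np.array([c['k1'],0,0,0.]))[0][:,0]
E
python3 - <<'E'
from h import *
for n in ["scene","top"]:
    c=robot.calibration(n); cv2.imwrite(f"pics/{n}0.png",robot.read_camera(n)); print(n,c)
print(robot.read_state())
E
```

```text
scene {'fx': 436.8422983897612, 'fy': 436.8422983897612, 'cx': 319.5625939786942, 'cy': 237.2278109613764, 'k1': 0.011979579767536736, 'R': array([[-0.27810794,  0.96053601,  0.0051527 ],
       [ 0.69523363,  0.20498956, -0.68893358],
       [-0.66280176, -0.18801557, -0.72480616]]), 't': array([ 0.21478357, -0.31125611,  1.07658336])}
top {'fx': 446.7765629183851, 'fy': 446.7765629183851, 'cx': 313.4664247254099, 'cy': 235.62211546186649, 'k1': -0.08370367595994256, 'R': array([[-0.02380903, -0.99907719,  0.03574784],
       [-0.98712115,  0.01783577, -0.15897709],
       [ 0.1581928 , -0.03907254, -0.98663487]]), 't': array([-0.04563997,  0.55673239,  0.65117483])}
{'clock': 0.1, 'joint_pos': array([-1.32838355e+00,  1.31069153e-01,  1.48916907e+00,  5.16264603e-06,
        1.52298733e+00, -8.53692622e-02]), 'qvel': array([ 0.00052306, -0.00190957, -0.00152414,  0.00091686, -0.0008224 ,
        0.00254671]), 'tau': array([ 1.61785847e-03, -5.70954108e+01, -5.01940084e+01, -1.38948299e-04,
        8.13876599e-03,  4.11422900e-05]), 'ee_pos': array([ 0.19307417, -0.5675044 ,  0.19065995]), 'eef_rot': array([-3.09788861e+00, -5.12310900e-01,  1.93022311e-04]), 'ft_force': array([-0.03410488,  0.36729334,  0.32390516]), 'ft_torque': array([-0.00625557, -0.02707583, -0.03020505]), 'grip_force': 0.0, 'width': 0.08539827164084532}
```

View pics/top0.png

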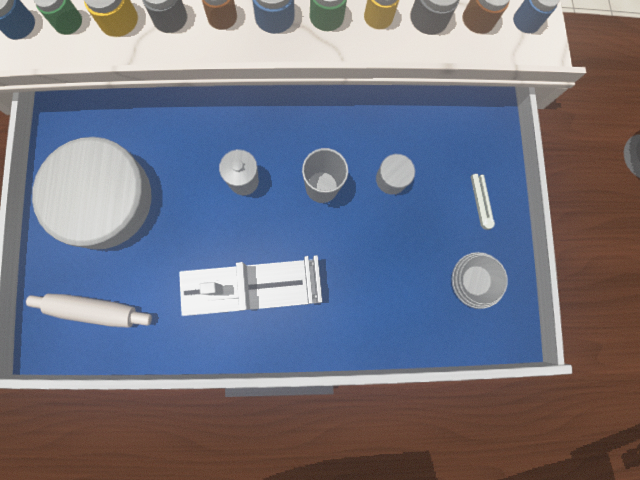

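View pics/scene0.png

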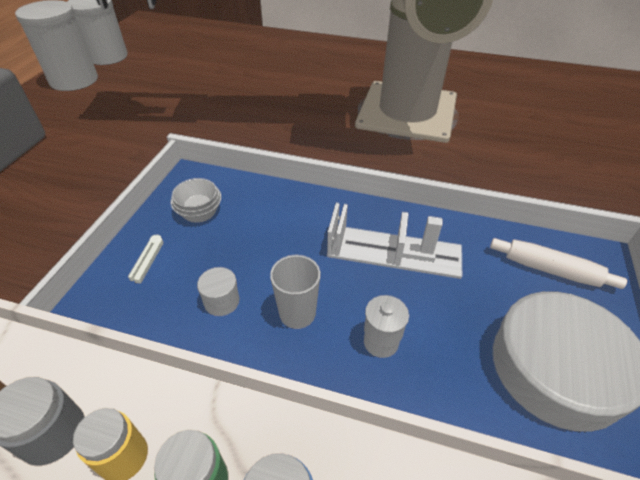

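The top view shows the filter at about (239,170), its knob at (238,163). The holder spans (180–322, 258–315), with the fixed plate at the right end (314,280), the sliding plate at (241,286) and the grip post at (208,288). The scene view shows the filter at (385,328) and the holder at (330–462, 205–275). Next: enlarged crops.

```bash
python3 - <<'E'
import cv2,numpy as np
a=cv2.imread('pics/top0.png')[250:322,172:332]; b=cv2.imread('pics/scene0.png')[200:280,320:470]
cv2.imwrite('pics/c1.png',cv2.resize(a,None,fx=5,fy=5,interpolation=3))
cv2.imwrite('pics/c2.png',cv2.resize(b,None,fx=5,fy=5,interpolation=3))
a=cv2.imread('pics/top0.png')[140:205,210:275]; b=cv2.imread('pics/scene0.png')[290:362,350:422]
cv2.imwrite('pics/c3.png',np.hstack([cv2.resize(a,(400,400),interpolation=3),cv2.resize(b,(400,400),interpolation=3)]))
E
```

```text
(no output)
```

View pics/c1.png

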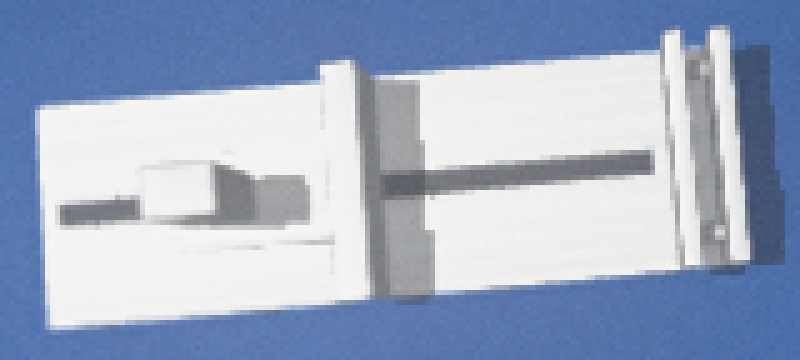

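View pics/c2.png

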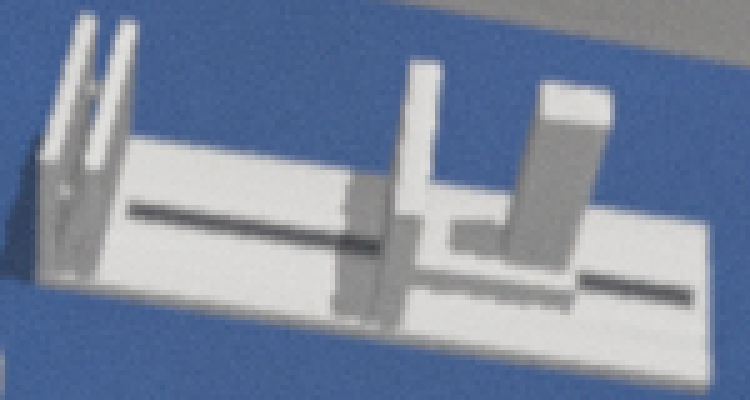

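View pics/c3.png

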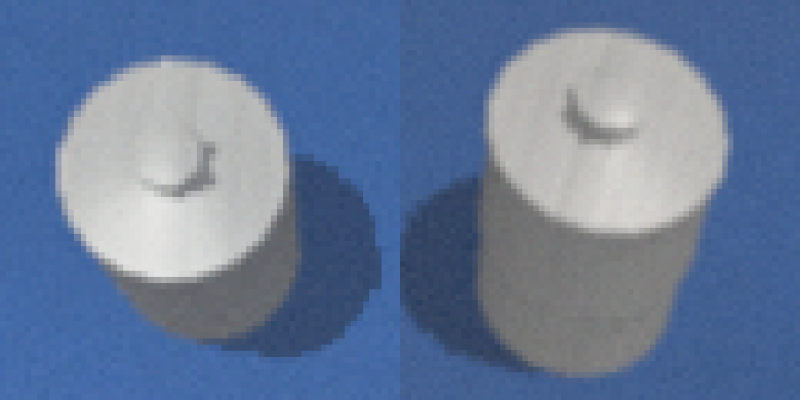

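The crops show clear corners of the base, plates, post and lid. I'll fit the holder pose, the jaw travel and the filter from both views.

```bash
cat > fit.py <<'E'
from h import *
from scipy.optimize import least_squares
T=robot.calibration('top');S=robot.calibration('scene')
f=lambda u,v,s,o:((u+.5)/s-.5+o[0],(v+.5)/s-.5+o[1])
t=lambda u,v:f(u,v,5,(172,250)); s=lambda u,v:f(u,v,5,(320,200))
# (base x, jaw coef, y, z) mm
obs=[(T,(110,0,-35,6),t(38,107)),(T,(110,0,35,6),t(49,328)),(T,(80,1,0,86),t(178,191)),(T,(30,1,-35,62),t(355,62)),
(T,(-90,0,-35,62),t(661,32)),(T,(-90,0,35,62),t(684,266)),
(S,(110,0,-35,6),s(710,380)),(S,(110,0,35,6),s(709,224)),(S,(80,1,0,86),s(576,105)),(S,(30,1,35,62),s(410,62)),(S,(30,1,-35,62),s(396,213)),
(S,(-90,0,35,62),s(138,22)),(S,(-90,0,-35,62),s(105,170))]
def res(p):
    r=[]
    for c,(a,k,y,z),o in obs:
        a=a/1000-k*p[4]; y/=1000; ct,st=np.cos(p[3]),np.sin(p[3])
        r.append(proj(c,[p[0]+ct*a-st*y,p[1]+st*a+ct*y,p[2]+z/1000])[0]-o)
    return np.ravel(r)
q=least_squares(res,[.45,0,0,1.57,.01],loss='soft_l1')
print(q.x.round(4),np.degrees(q.x[3])); print(q.fun.reshape(-1,2).round(1).tolist())
zf=q.x[2]
tc=f(173,170,400/65,(210,140)); sc=f(208,132,400/72,(350,290))
g=least_squares(lambda p:np.r_[proj(T,p)[0]-tc,proj(S,p)[0]-sc],[.6,.1,.1])
print('lid',g.x.round(4),g.fun.round(1),'expect z',zf+.074, atz(T,*tc,zf+.074).round(4),atz(S,*sc,zf+.074).round(4))
E
python3 fit.py
```

```text
[0.4795 0.0467 0.0093 1.6465 0.0286] 94.33500779132586
[[-0.6, 0.5], [-0.2, 0.3], [-0.7, -0.0], [-0.7, -0.3], [-0.5, -0.1], [-0.5, 0.3], [-0.3, 0.8], [-0.7, 0.5], [-0.3, -0.3], [-0.2, -0.2], [-0.9, -0.0], [-0.4, -0.0], [-1.1, -0.4]]
lid [0.6561 0.0569 0.083 ] [-0.6  0.1 -0.5 -0. ] expect z 0.08331349815311051 [0.6561 0.056  0.0833] [0.6562 0.0576 0.0833]
```

```bash
python3 - <<'E'
from h import *
t=cv2.imread('pics/top0.png');s=cv2.imread('pics/scene0.png')
print('top240',[(r,t[r,240].tolist()) for r in range(62,112,2)])
print('sc300',[(r,s[r,300].tolist()) for r in range(340,400,3)])
T=robot.calibration('top');S=robot.calibration('scene')
print('cams',ray(T,0,0)[0],ray(S,0,0)[0])
for z in (0.05,.1,.13,.16,.2,.25): print(z,atz(T,240,70,z).round(3),atz(T,240,82,z).round(3),atz(S,300,375,z).round(3),atz(S,300,360,z).round(3))
st=robot.read_state(); print(R.from_rotvec(st['eef_rot']).as_matrix().round(3).tolist())
E
```

```text
top240 [(62, [221, 228, 234]), (64, [223, 229, 236]), (66, [224, 231, 237]), (68, [197, 206, 218]), (70, [124, 131, 137]), (72, [128, 134, 141]), (74, [128, 131, 139]), (76, [132, 136, 142]), (78, [144, 151, 159]), (80, [219, 226, 233]), (82, [133, 137, 143]), (84, [121, 126, 132]), (86, [111, 84, 74]), (88, [113, 86, 77]), (90, [113, 84, 73]), (92, [110, 81, 70]), (94, [114, 85, 73]), (96, [110, 82, 71]), (98, [109, 81, 70]), (100, [111, 83, 70]), (102, [108, 78, 64]), (104, [109, 81, 66]), (106, [144, 101, 75]), (108, [155, 104, 76]), (110, [156, 104, 74])]
sc300 [(340, [143, 93, 63]), (343, [144, 95, 67]), (346, [143, 98, 69]), (349, [143, 94, 67]), (352, [146, 96, 66]), (355, [145, 95, 66]), (358, [150, 100, 73]), (361, [150, 101, 75]), (364, [145, 98, 70]), (367, [148, 100, 71]), (370, [146, 99, 74]), (373, [147, 100, 73]), (376, [146, 99, 72]), (379, [148, 100, 74]), (382, [182, 172, 171]), (385, [220, 226, 233]), (388, [220, 227, 234]), (391, [217, 223, 231]), (394, [142, 149, 155]), (397, [143, 149, 158])]
cams [ 0.44546451 -0.03008456  0.73261102] [0.98969008 0.05991134 0.56477275]
0.05 [0.836 0.058 0.05 ] [0.814 0.058 0.05 ] [ 0.754 -0.031  0.05 ] [ 0.735 -0.037  0.05 ]
0.1 [0.807 0.052 0.1  ] [0.787 0.052 0.1  ] [ 0.777 -0.022  0.1  ] [ 0.759 -0.028  0.1  ]
0.13 [0.79  0.048 0.13 ] [0.771 0.048 0.13 ] [ 0.791 -0.017  0.13 ] [ 0.774 -0.022  0.13 ]
0.16 [0.773 0.044 0.16 ] [0.755 0.044 0.16 ] [ 0.804 -0.012  0.16 ] [ 0.789 -0.017  0.16 ]
0.2 [0.75  0.039 0.2  ] [0.733 0.039 0.2  ] [ 0.823 -0.005  0.2  ] [ 0.809 -0.009  0.2  ]
0.25 [0.721 0.032 0.25 ] [0.706 0.032 0.25 ] [0.846 0.004 0.25 ] [0.834 0.    0.25 ]
[[0.947, 0.322, -0.0], [0.322, -0.947, 0.002], [0.0, -0.002, -1.0]]
```

Call:
{"fn": "drive_tool", "kwargs": {"travel": [[3.2, -2.21, 0], [3.49, -1.72, 0], [3.7, -1.19, 0], [3.84, -0.64, 0], [3.89, -0.07, 0], [3.86, 0.5, 0], [3.74, 1.06, 0], [3.55, 1.59, 0]], "rot": [[0, 0, -8.4], [0, 0, -8.4], [0, 0, -8.4], [0, 0, -8.4], [0, 0, -8.4], [0, 0, -8.4], [0, 0, -8.4], [0, 0, -8.4]], "claw": [1, 1, 1, 1, 1, 1, 1, 1]}}

```text
clock: 0.9
ee_pos: [0.3792, -0.3166, 0.1912]
eef_rot: [-2.291, -2.149, -0.0]
ft_force: [0.5, 0.4, 0.2]
width: 0.0852
grip_force: 0.0
```

Call:
{"fn": "drive_tool", "kwargs": {"travel": [[3.28, 2.1, 0], [2.94, 2.55, 0], [2.94, 2.55, 0], [2.94, 2.55, 0], [2.94, 2.55, 0], [2.94, 2.55, 0], [2.94, 2.55, 0], [2.94, 2.55, 0]], "rot": [[0, 0, -8.3], [0, 0, 0], [0, 0, 0], [0, 0, 0], [0, 0, 0], [0, 0, 0], [0, 0, 0], [0, 0, 0]], "claw": [1, 1, 1, 1, 1, 1, 1, 1]}}

```text
clock: 1.7
ee_pos: [0.5651, -0.0669, 0.1911]
eef_rot: [-2.136, -2.303, 0.001]
ft_force: [-0.4, -1.4, 0.6]
width: 0.0855
grip_force: 0.0
```

Call:
{"fn": "drive_tool", "kwargs": {"travel": [[2.94, 2.55, 0], [2.94, 2.55, 0], [0, 0, 0], [0, 0, 0]], "rot": [[0, 0, 0], [0, 0, 0], [0, 0, 0], [0, 0, 0]], "claw": [1, 1, 1, 1]}}

```text
clock: 2.1
ee_pos: [0.6108, -0.0051, 0.1906]
eef_rot: [-2.134, -2.304, 0.002]
ft_force: [-0.1, -0.3, -0.1]
width: 0.0854
grip_force: 0.0
```

```bash
cat > go.py <<'E'
import sys
from h import *
def go(target,yaw):  # total travel (cm, tool axes) and turn to reach target TCP, tool down
    st=robot.read_state(); A=R.from_rotvec(st['eef_rot'])
    y=np.radians(yaw); G=R.from_matrix(np.array([[np.cos(y),np.sin(y),0],[np.sin(y),-np.cos(y),0],[0,0,-1]]))
    print('t',st['clock'],'pos',st['ee_pos'].round(4),'F',st['ft_force'].round(2),'w',round(st['width'],4))
    print('travel cm',(A.inv().apply(np.array(target)-st['ee_pos'])*100).round(2),'rot deg',np.degrees((A.inv()*G).as_rotvec()).round(2))
H=np.array([.4795,.0467,.0093]);YAW=np.radians(94.335)
hold=lambda x,y,z:H+np.array([np.cos(YAW)*x-np.sin(YAW)*y,np.sin(YAW)*x+np.cos(YAW)*y,z])
E
python3 - <<'E'
from go import *
go([.6561,.0569,.19],94.3)
c=robot.calibration('wrist'); cv2.imwrite('pics/w1.png',robot.read_camera('wrist'))
print([proj(c,[.6561,.0569,z]).round(0).tolist() for z in (.0093,.083,.097)], 'holder',proj(c,[hold(-90,35,62)*1 if 0 else hold(-.09,-.035,.062),hold(.11,-.035,.006)]).round(0).tolist())
E
```

```text
t 2.1 pos [ 0.6108 -0.0051  0.1906] F [-0.14 -0.27 -0.08] w 0.0854
travel cm [5.84 4.99 0.05] rot deg [-0.1  -0.    0.09]
[[[364.0, 152.0]], [[376.0, 158.0]], [[379.0, 160.0]]] holder [[218.0, 251.0], [217.0, 28.0]]
```

View pics/w1.png

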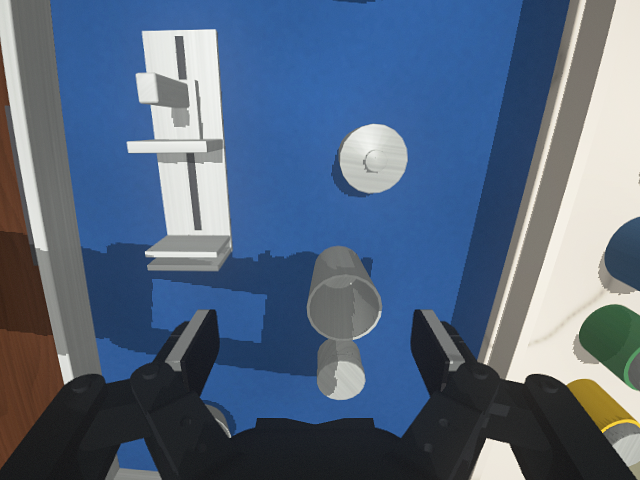

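The wrist view shows the filter lid centred at about (374,158), against a predicted (376,158), so the fit agrees. Moving above it and then descending.

Call:
{"fn": "drive_tool", "kwargs": {"travel": [[2.92, 2.5, 0], [2.92, 2.5, 0], [0, 0, 0], [0, 0, 0], [0, 0, 2.5], [0, 0, 2.5], [0, 0, 2.5], [0, 0, 0]], "rot": [[0, 0, 0], [0, 0, 0], [0, 0, 0], [0, 0, 0], [0, 0, 0], [0, 0, 0], [0, 0, 0], [0, 0, 0]], "claw": [1, 1, 1, 1, 1, 1, 1, 1]}}

```text
clock: 2.95
ee_pos: [0.6528, 0.0541, 0.1122]
eef_rot: [-2.136, -2.297, 0.009]
ft_force: [0.2, 0.3, 0.0]
width: 0.0853
grip_force: 0.0
```

```bash
python3 -c "
from go import *
go([.6561,.0569,.040],94.3)"
```

```text
t 2.95 pos [0.6528 0.0541 0.1122] F [0.16 0.34 0.01] w 0.0853
travel cm [0.25 0.4  7.22] rot deg [-0.43 -0.   -0.13]
```

Call:
{"fn": "drive_tool", "kwargs": {"travel": [[0.25, 0.4, 0], [0, 0, 2.4], [0, 0, 2.4], [0, 0, 2.4], [0, 0, 0], [0, 0, 0]], "rot": [[-0.4, 0, 0], [0, 0, 0], [0, 0, 0], [0, 0, 0], [0, 0, 0], [0, 0, 0]], "claw": [1, 1, 1, 1, 1, 1]}}

```text
clock: 3.55
ee_pos: [0.6617, 0.0586, 0.0465]
eef_rot: [2.133, 2.298, 0.01]
ft_force: [-0.0, 0.6, 0.3]
width: 0.0853
grip_force: 0.0
```

Call:
{"fn": "drive_tool", "kwargs": {"travel": [[0, 0, 0], [0, 0, 0], [0, 0, 0], [0, 0, 0], [0, 0, 0], [0, 0, 0], [0, 0, 0], [0, 0, 0]], "rot": [[0, 0, 0], [0, 0, 0], [0, 0, 0], [0, 0, 0], [0, 0, 0], [0, 0, 0], [0, 0, 0], [0, 0, 0]], "claw": [-1, -1, -1, -1, -1, -1, -1, -1]}}

```text
clock: 4.35
ee_pos: [0.6636, 0.0588, 0.0506]
eef_rot: [2.13, 2.296, 0.014]
ft_force: [-9.7, -0.7, 26.7]
width: 0.0118
grip_force: 65.8
```

```bash
python3 -c "
from go import *
go([.6561,.0569,.040],94.3)"
```

```text
t 4.35 pos [0.6636 0.0588 0.0506] F [-9.73 -0.74 26.69] w 0.0118
travel cm [-0.14 -0.78  1.05] rot deg [ 0.75  0.04 -0.01]
```

```bash
python3 - <<'E'
from h import *
a=cv2.resize(robot.read_camera('wrist'),(400,300)); b=cv2.resize(robot.read_camera('scene')[200:440,200:520],(400,300))
c=cv2.resize(robot.read_camera('top')[80:320,140:460],(400,300))
cv2.imwrite('pics/m1.png',np.vstack([np.hstack([a,b]),np.hstack([c,c*0])]))
E
```

```text
(no output)
```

View pics/m1.png

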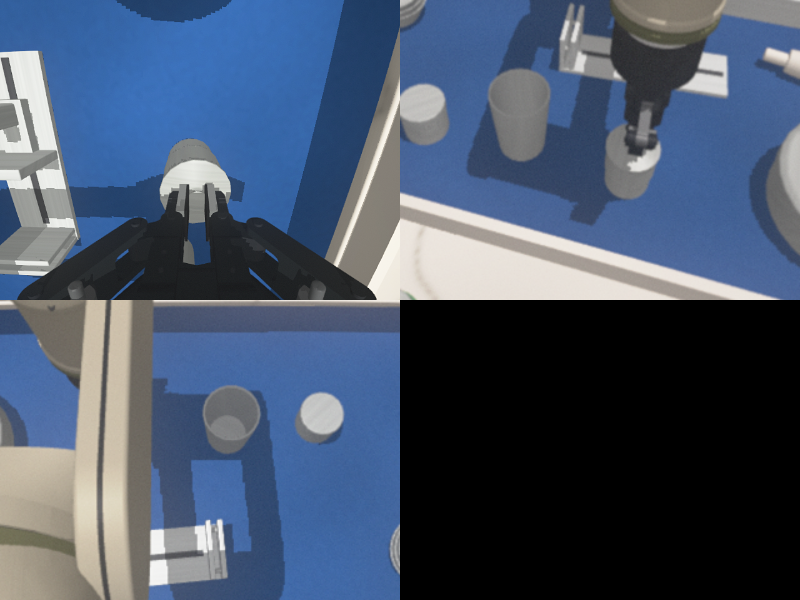

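The pictures show the fingers shut (12 mm) at the top of the filter, near the knob. The filter is still upright at about (386,326) in the scene view. I'll check where the reported TCP projects.

```bash
python3 - <<'E'
from h import *
st=robot.read_state(); p=st['ee_pos']; z=R.from_rotvec(st['eef_rot']).as_matrix()[:,2]
print(st['clock'],p,st['ft_force'],st['width'],st['joint_pos'].round(3))
for n,(x0,y0,k) in dict(wrist=(0,0,.625),scene=(200,200,1.25)).items():
    c=robot.calibration(n)
    for nm,X in dict(tcp=p,back19=p-.019*z,tcpup33=p-.033*z,lid=[.6561,.0569,.083],knob=[.6561,.0569,.097],base=[.6561,.0569,.009]).items():
        q=proj(c,X)[0]; print(n,nm,q.round(0),'in composite',((q-[x0,y0])*k).round(0))
b=cv2.resize(cv2.imread('pics/m1.png')[60:250,140:260],(480,760)) 
im=robot.read_camera('scene')[270:370,340:440]; w=robot.read_camera('wrist')[200:400,220:420]
cv2.imwrite('pics/m2.png',np.hstack([cv2.resize(im,(400,400),interpolation=3),cv2.resize(w,(400,400))]))
E
```

```text
4.5 [0.66360894 0.05884448 0.05059471] [-9.18044408  0.63197252 26.29854902] 0.011741042714409136 [ 0.011  0.392  1.444  0.     1.293 -0.064]
wrist tcp [316. 277.] in composite [198. 173.]
wrist back19 [316. 292.] in composite [198. 182.]
wrist tcpup33 [316. 305.] in composite [198. 191.]
wrist lid [302. 307.] in composite [189. 192.]
wrist knob [301. 322.] in composite [188. 201.]
wrist base [304. 254.] in composite [190. 159.]
scene tcp [384. 332.] in composite [230. 165.]
scene back19 [386. 324.] in composite [232. 155.]
scene tcpup33 [387. 318.] in composite [234. 147.]
scene lid [386. 313.] in composite [233. 142.]
scene knob [388. 307.] in composite [235. 134.]
scene base [380. 342.] in composite [226. 178.]
```

View pics/m2.png

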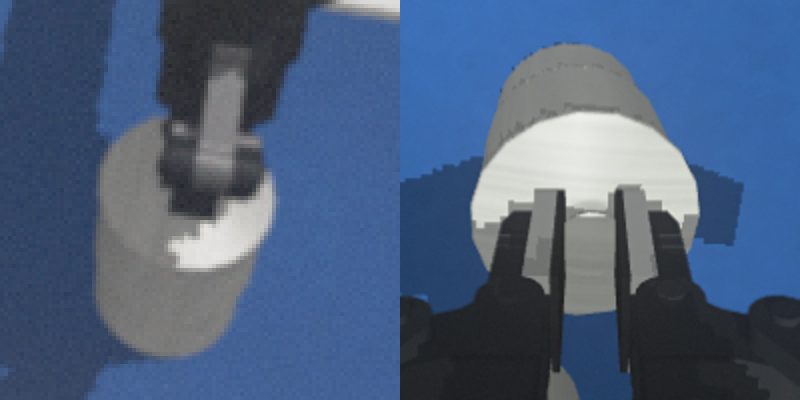

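The fingertips sit on the lid and pinch the knob, although the reported TCP is about 33 mm lower. So the real tips are well behind the reported TCP. I'll open, re-measure, and descend watching the force.

Call:
{"fn": "drive_tool", "kwargs": {"travel": [[0, 0, 0], [0, 0, 0], [0, 0, 0], [0, 0, 0], [0, 0, 0], [0, 0, 0], [0, 0, -2], [0, 0, 0]], "rot": [[0, 0, 0], [0, 0, 0], [0, 0, 0], [0, 0, 0], [0, 0, 0], [0, 0, 0], [0, 0, 0], [0, 0, 0]], "claw": [1, 1, 1, 1, 1, 1, 1, 1]}}

```text
clock: 5.4
ee_pos: [0.6624, 0.0589, 0.0671]
eef_rot: [2.132, 2.297, 0.012]
ft_force: [-0.2, -1.1, 1.3]
width: 0.0852
grip_force: 0.0
```

```bash
python3 - <<'E'
from go import *
go([.6620,.0575,.0465],94.3)
st=robot.read_state();p=st['ee_pos'];Rm=R.from_rotvec(st['eef_rot']).as_matrix()
c=robot.calibration('wrist')
w=robot.read_camera('wrist'); s=robot.read_camera('scene')
C=ray(c,0,0)[0]; print('cam in tool',Rm.T@(C-p), 'cam axes in tool',(Rm.T@np.array(c['R']).T).round(2).tolist(),c['fx'])
for d in (0,.013,.019,.03,.045,.06): print(d,proj(c,[p+Rm@np.array([dx,dy,-d]) for dx,dy in((0,.0427),(0,-.0427),(.011,.0427),(.011,-.0427))]).round(0).tolist())
cv2.imwrite('pics/m3.png',np.hstack([w,cv2.resize(s[240:390,340:400],(160,480),interpolation=3)]))
E
```

```text
t 5.4 pos [0.6624 0.0589 0.0671] F [-0.25 -1.06  1.35] w 0.0852
travel cm [-0.13 -0.07  2.06] rot deg [ 0.61  0.01 -0.02]
cam in tool [ 0.08285905 -0.00109716 -0.18148363] cam axes in tool [[-0.0, -0.95, -0.32], [1.0, -0.0, 0.0], [-0.0, -0.32, 0.95]] 340.97100160009666
0 [[389.0, 277.0], [243.0, 277.0], [391.0, 259.0], [242.0, 259.0]]
0.013 [[394.0, 287.0], [238.0, 287.0], [396.0, 268.0], [237.0, 268.0]]
0.019 [[397.0, 292.0], [236.0, 292.0], [398.0, 273.0], [234.0, 273.0]]
0.03 [[402.0, 302.0], [231.0, 302.0], [403.0, 282.0], [229.0, 282.0]]
0.045 [[409.0, 317.0], [224.0, 318.0], [412.0, 296.0], [221.0, 296.0]]
0.06 [[419.0, 336.0], [215.0, 336.0], [421.0, 313.0], [212.0, 313.0]]
```

View pics/m3.png

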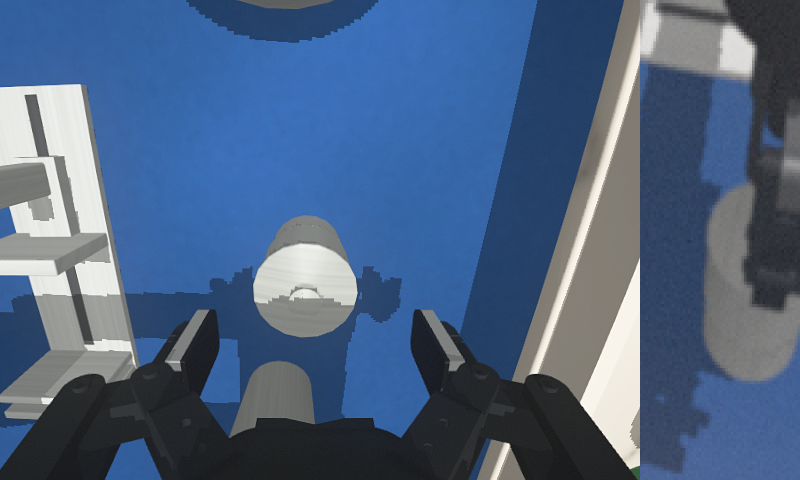

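The wrist view shows the filter lid centred at (305,289), upright. The open fingertips are at about (214,311) and (415,311), roughly 57 mm behind the reported TCP. That agrees with the failed grasp, so I'll lower further in guarded steps.

```bash
python3 - <<'E'
from go import *
c=robot.calibration('wrist'); f=atz(c,305,289,.083); print(f)
go([f[0],f[1],.0],94.3)
E
```

```text
[0.6550902 0.0596    0.083    ]
t 5.5 pos [0.6613 0.0589 0.0649] F [ 0.61 -0.08 -0.5 ] w 0.0853
travel cm [ 0.12 -0.66  6.48] rot deg [ 0.48  0.   -0.02]
```

Call:
{"fn": "drive_tool", "kwargs": {"travel": [[0.1, -0.6, 0], [0, 0, 0], [0, 0, 1], [0, 0, 1], [0, 0, 1], [0, 0, 1], [0, 0, 0], [0, 0, 0]], "rot": [[0.5, 0, 0], [0, 0, 0], [0, 0, 0], [0, 0, 0], [0, 0, 0], [0, 0, 0], [0, 0, 0], [0, 0, 0]], "claw": [1, 1, 1, 1, 1, 1, 1, 1]}}

```text
clock: 6.3
ee_pos: [0.6542, 0.0594, 0.0239]
eef_rot: [-2.136, -2.301, 0.003]
ft_force: [0.2, 0.7, -0.4]
width: 0.0857
grip_force: 0.0
```

```bash
python3 -c "
from go import *
go([.6551,.0596,.0],94.3)"
```

```text
t 6.3 pos [0.6542 0.0594 0.0239] F [ 0.2   0.72 -0.39] w 0.0857
travel cm [0.02 0.1  2.39] rot deg [-0.16 -0.   -0.02]
```

Call:
{"fn": "drive_tool", "kwargs": {"travel": [[0, 0, 0.8], [0, 0, 0.8], [0, 0, 0.7], [0, 0, 0], [0, 0, 0]], "rot": [[0, 0, 0], [0, 0, 0], [0, 0, 0], [0, 0, 0], [0, 0, 0]], "claw": [1, 1, 1, 1, 1]}}

```text
clock: 6.8
ee_pos: [0.6542, 0.0594, 0.0011]
eef_rot: [-2.136, -2.302, 0.003]
ft_force: [0.4, 0.2, -0.1]
width: 0.085
grip_force: 0.0
```

Call:
{"fn": "drive_tool", "kwargs": {"travel": [[0, 0, 0], [0, 0, 0], [0, 0, 0], [0, 0, 0], [0, 0, 0]], "rot": [[0, 0, 0], [0, 0, 0], [0, 0, 0], [0, 0, 0], [0, 0, 0]], "claw": [-1, -1, -1, -1, -1]}}

```text
clock: 7.3
ee_pos: [0.6545, 0.0594, 0.0017]
eef_rot: [-2.136, -2.302, 0.002]
ft_force: [0.0, -0.2, 1.2]
width: 0.0529
grip_force: 63.5
```

```bash
python3 -c "
from go import *
go([.6551,.0596,.0],94.3)"
```

```text
t 7.3 pos [0.6545 0.0594 0.0017] F [ 0.01 -0.25  1.18] w 0.0529
travel cm [0.02 0.06 0.17] rot deg [-0.1   0.   -0.02]
```

The filter is gripped, at a width of 53 mm. Lifting it.

Call:
{"fn": "drive_tool", "kwargs": {"travel": [[0, 0, -1.5], [0, 0, -2.5], [0, 0, -2.5], [0, 0, -2.5], [0, 0, -1], [0, 0, 0]], "rot": [[0, 0, 0], [0, 0, 0], [0, 0, 0], [0, 0, 0], [0, 0, 0], [0, 0, 0]], "claw": [-1, -1, -1, -1, -1, -1]}}

```text
clock: 7.9
ee_pos: [0.6564, 0.0595, 0.1044]
eef_rot: [2.136, 2.301, 0.003]
ft_force: [-0.1, 0.9, -0.9]
width: 0.053
grip_force: 63.7
```

```bash
python3 -c "
from go import *
t=hold(-.05,0,0);t[2]=.10
go(t,94.3)"
```

```text
t 7.9 pos [0.6564 0.0595 0.1044] F [-0.07  0.94 -0.92] w 0.053
travel cm [ -4.95 -17.73   0.4 ] rot deg [ 0.15  0.01 -0.02]
```

Call:
{"fn": "drive_tool", "kwargs": {"travel": [[-0.4, -1.5, 0], [-0.85, -3, 0], [-0.85, -3, 0], [-0.85, -3, 0], [-0.85, -3, 0], [-0.75, -2.7, 0], [-0.4, -1.5, 0], [0, 0, 0]], "rot": [[0, 0, 0], [0, 0, 0], [0, 0, 0], [0, 0, 0], [0, 0, 0], [0, 0, 0], [0, 0, 0], [0, 0, 0]], "claw": [-1, -1, -1, -1, -1, -1, -1, -1]}}

```text
clock: 8.7
ee_pos: [0.4793, -0.0035, 0.1001]
eef_rot: [-2.135, -2.299, 0.005]
ft_force: [0.2, -0.5, -2.2]
width: 0.0532
grip_force: 64.0
```

Call:
{"fn": "drive_tool", "kwargs": {"travel": [[0, 0, 0], [0, 0, 0]], "rot": [[0, 0, 0], [0, 0, 0]], "claw": [-1, -1]}}

```text
clock: 8.9
ee_pos: [0.4823, -0.0029, 0.1015]
eef_rot: [-2.136, -2.302, 0.002]
ft_force: [0.4, -0.1, -1.5]
width: 0.0528
grip_force: 64.0
```

```bash
python3 - <<'E'
from go import *
t=hold(-.05,0,0);t[2]=.008
go(t,94.3)
c=robot.calibration('wrist');s=robot.calibration('scene');tt=robot.calibration('top')
im=robot.read_camera('wrist');b=robot.read_camera('scene')
H2=[hold(-.09,.035,.062),hold(-.09,-.035,.062),hold(.0014,.035,.062),hold(.0014,-.035,.062),hold(.0514,0,.086)]
for n,cc,img in(('w',c,im),('s',s,b)):
    for q in proj(cc,H2): cv2.circle(img,tuple(int(v) for v in q),3,(0,0,255),1)
lid=hold(-.05,0,0); p=robot.read_state()['ee_pos']
for z in (.1835,.1095): 
    for n,cc,img in(('w',c,im),('s',s,b)): cv2.circle(img,tuple(int(v) for v in proj(cc,[p[0],p[1],z])[0]),3,(0,255,255),1)
cv2.imwrite('pics/p1.png',np.hstack([cv2.resize(im[100:480,120:520],(400,380)),cv2.resize(b[160:350,260:460],(400,380))]))
E
```

```text
t 8.9 pos [ 0.4823 -0.0029  0.1015] F [ 0.36 -0.05 -1.47] w 0.0528
travel cm [-0.03  0.11  9.35] rot deg [-0.11 -0.01 -0.01]
```

View pics/p1.png

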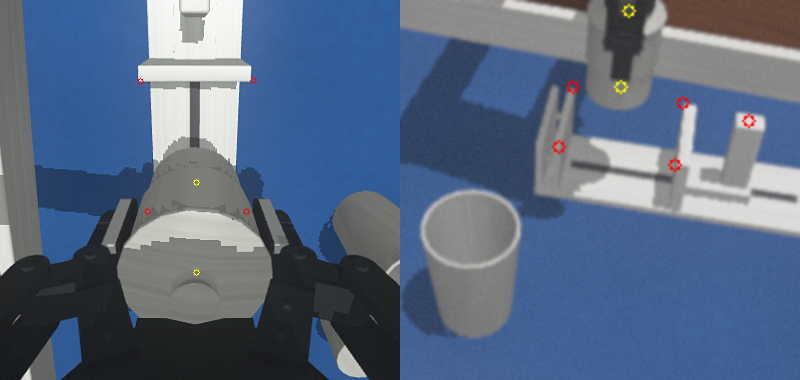

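The filter hangs upright with its lid at (195,265) in the wrist crop. In both views the projected holder marks land on the plates and post. It sits centrally between the plates, so I'll lower it.

Call:
{"fn": "drive_tool", "kwargs": {"travel": [[0, 0.1, 1.5], [0, 0, 2.5], [0, 0, 2.5], [0, 0, 1.5], [0, 0, 0.7], [0, 0, 0], [0, 0, 0]], "rot": [[0, 0, 0], [0, 0, 0], [0, 0, 0], [0, 0, 0], [0, 0, 0], [0, 0, 0], [0, 0, 0]], "claw": [-1, -1, -1, -1, -1, -1, -1]}}

```text
clock: 9.7
ee_pos: [0.4835, -0.0031, 0.0156]
eef_rot: [-2.136, -2.303, 0.001]
ft_force: [0.6, 0.4, -1.7]
width: 0.0531
grip_force: 64.0
```

Call:
{"fn": "drive_tool", "kwargs": {"travel": [[0, 0, 0.2], [0, 0, 0.2], [0, 0, 0], [0, 0, 0]], "rot": [[0, 0, 0], [0, 0, 0], [0, 0, 0], [0, 0, 0]], "claw": [-1, -1, -1, -1]}}

```text
clock: 10.1
ee_pos: [0.4829, -0.0031, 0.0111]
eef_rot: [-2.136, -2.302, 0.002]
ft_force: [1.1, 0.4, -1.4]
width: 0.053
grip_force: 64.0
```

Call:
{"fn": "drive_tool", "kwargs": {"travel": [[0, 0, 0.15], [0, 0, 0], [0, 0, 0.1], [0, 0, 0]], "rot": [[0, 0, 0], [0, 0, 0], [0, 0, 0], [0, 0, 0]], "claw": [-1, -1, -1, -1]}}

```text
clock: 10.5
ee_pos: [0.4826, -0.0031, 0.0082]
eef_rot: [-2.136, -2.302, 0.002]
ft_force: [0.9, 0.1, -0.9]
width: 0.0532
grip_force: 64.0
```

Call:
{"fn": "drive_tool", "kwargs": {"travel": [[0, 0, 0.1], [0, 0, 0], [0, 0, 0]], "rot": [[0, 0, 0], [0, 0, 0], [0, 0, 0]], "claw": [-1, -1, -1]}}

```text
clock: 10.8
ee_pos: [0.4829, -0.0031, 0.0076]
eef_rot: [-2.136, -2.302, 0.002]
ft_force: [-0.4, 0.3, 1.1]
width: 0.0529
grip_force: 63.0
```

Contact with the base is felt: the force went from −0.9 to +1.1 N. Releasing and lifting away.

Call:
{"fn": "drive_tool", "kwargs": {"travel": [[0, 0, 0], [0, 0, 0], [0, 0, 0], [0, 0, 0], [0, 0, -1.5], [0, 0, -2.5], [0, 0, -2.5], [0, 0, -2.5]], "rot": [[0, 0, 0], [0, 0, 0], [0, 0, 0], [0, 0, 0], [0, 0, 0], [0, 0, 0], [0, 0, 0], [0, 0, 0]], "claw": [1, 1, 1, 1, 1, 1, 1, 1]}}

```text
clock: 11.6
ee_pos: [0.4827, -0.0031, 0.0982]
eef_rot: [-2.136, -2.302, 0.002]
ft_force: [0.0, -0.4, 0.2]
width: 0.0852
grip_force: 0.0
```

```bash
python3 -c "
from go import *
t=hold(.0514,0,0);t[2]=.018
go(t,94.3)"
```

```text
t 11.6 pos [ 0.4827 -0.0031  0.0982] F [ 0.02 -0.44  0.19] w 0.0852
travel cm [10.13  0.07  8.02] rot deg [-0.12 -0.01 -0.02]
```

Call:
{"fn": "drive_tool", "kwargs": {"travel": [[2.5, 0, 0], [4, 0, 0], [3.63, 0.07, 0], [0, 0, 0], [0, 0, 0], [0, 0, 2.5], [0, 0, 2], [0, 0, 0]], "rot": [[0, 0, 0], [0, 0, 0], [0, 0, 0], [0, 0, 0], [0, 0, 0], [0, 0, 0], [0, 0, 0], [0, 0, 0]], "claw": [1, 1, 1, 1, 1, 1, 1, 1]}}

```text
clock: 12.4
ee_pos: [0.4734, 0.0965, 0.0493]
eef_rot: [-2.135, -2.298, 0.009]
ft_force: [-0.6, -0.0, -0.3]
width: 0.0858
grip_force: 0.0
```

Call:
{"fn": "drive_tool", "kwargs": {"travel": [[0, 0, 1.5], [0, 0, 1.5], [0, 0, 0.5], [0, 0, 0]], "rot": [[0, 0, 0], [0, 0, 0], [0, 0, 0], [0, 0, 0]], "claw": [1, 1, 1, 1]}}

```text
clock: 12.8
ee_pos: [0.4756, 0.0973, 0.0173]
eef_rot: [-2.137, -2.301, 0.003]
ft_force: [-0.4, -0.8, -0.1]
width: 0.0855
grip_force: 0.0
```

```bash
python3 - <<'E'
from go import *
t=hold(.0514,0,0);t[2]=.018
go(t,94.3)
E
```

```text
t 12.8 pos [0.4756 0.0973 0.0173] F [-0.42 -0.75 -0.14] w 0.0855
travel cm [ 0.06  0.   -0.07] rot deg [-0.16  0.01 -0.07]
```

Pinching the post.

Call:
{"fn": "drive_tool", "kwargs": {"travel": [[0, 0, 0], [0, 0, 0], [0, 0, 0], [0, 0, 0], [0, 0, 0], [0, 0, 0], [0, 0, 0], [0, 0, 0]], "rot": [[0, 0, 0], [0, 0, 0], [0, 0, 0], [0, 0, 0], [0, 0, 0], [0, 0, 0], [0, 0, 0], [0, 0, 0]], "claw": [-1, -1, -1, -1, -1, -1, -1, -1]}}

```text
clock: 13.6
ee_pos: [0.4745, 0.098, 0.0178]
eef_rot: [-2.135, -2.301, 0.005]
ft_force: [-11.4, -2.0, 13.2]
width: 0.0154
grip_force: 59.1
```

The post is pinched at a width of 15.4 mm. I'll ease the side load and slide toward the fixed plate.

Call:
{"fn": "drive_tool", "kwargs": {"travel": [[0, -0.1, -0.1], [-0.5, 0, 0], [-0.5, 0, 0], [-0.5, 0, 0], [-0.4, 0, 0], [0, 0, 0]], "rot": [[0, 0, 0], [0, 0, 0], [0, 0, 0], [0, 0, 0], [0, 0, 0], [0, 0, 0]], "claw": [-1, -1, -1, -1, -1, -1]}}

```text
clock: 14.2
ee_pos: [0.476, 0.078, 0.018]
eef_rot: [-2.137, -2.301, 0.004]
ft_force: [-0.3, -0.8, -5.6]
width: 0.0157
grip_force: 59.6
```

Call:
{"fn": "drive_tool", "kwargs": {"travel": [[-0.2, 0, 0], [-0.2, 0, 0], [-0.2, 0, 0], [-0.2, 0, 0], [-0.2, 0, 0], [-0.2, 0, 0], [0, 0, 0]], "rot": [[0, 0, 0], [0, 0, 0], [0, 0, 0], [0, 0, 0], [0, 0, 0], [0, 0, 0], [0, 0, 0]], "claw": [-1, -1, -1, -1, -1, -1, -1]}}

```text
clock: 14.9
ee_pos: [0.4768, 0.0666, 0.018]
eef_rot: [-2.136, -2.301, 0.003]
ft_force: [-2.1, -0.5, -10.0]
width: 0.0154
grip_force: 59.4
```

```bash
python3 - <<'E'
from go import *
p=robot.read_state()['ee_pos']; d=p-H; print('post x',np.cos(YAW)*d[0]+np.sin(YAW)*d[1],'jaw',.08-(np.cos(YAW)*d[0]+np.sin(YAW)*d[1]),'y',-np.sin(YAW)*d[0]+np.cos(YAW)*d[1])
E
```

```text
post x 0.020095380297395507 jaw 0.059904619702604495 y 0.00122912069290038
```

Call:
{"fn": "drive_tool", "kwargs": {"travel": [[-0.1, 0, 0.05], [-0.1, 0, 0], [-0.1, 0, 0], [-0.1, 0, 0], [-0.1, 0, 0], [0, 0, 0]], "rot": [[0, 0, 0], [0, 0, 0], [0, 0, 0], [0, 0, 0], [0, 0, 0], [0, 0, 0]], "claw": [-1, -1, -1, -1, -1, -1]}}

```text
clock: 15.5
ee_pos: [0.4772, 0.0619, 0.018]
eef_rot: [-2.136, -2.302, 0.003]
ft_force: [-5.8, 1.5, -3.6]
width: 0.0154
grip_force: 60.1
```

Call:
{"fn": "drive_tool", "kwargs": {"travel": [[-0.1, 0, 0], [0, 0, 0], [0, 0, 0]], "rot": [[0, 0, 0], [0, 0, 0], [0, 0, 0]], "claw": [-1, -1, -1]}}

```text
clock: 15.8
ee_pos: [0.4772, 0.0609, 0.018]
eef_rot: [-2.136, -2.302, 0.003]
ft_force: [-5.3, 1.2, -4.1]
width: 0.0153
grip_force: 60.1
```

Call:
{"fn": "drive_tool", "kwargs": {"travel": [[-0.1, 0, 0], [0, 0, 0], [0, 0, 0]], "rot": [[0, 0, 0], [0, 0, 0], [0, 0, 0]], "claw": [-1, -1, -1]}}

```text
clock: 16.1
ee_pos: [0.4773, 0.06, 0.018]
eef_rot: [-2.136, -2.302, 0.003]
ft_force: [-5.8, 1.3, -4.4]
width: 0.0155
grip_force: 60.1
```

Call:
{"fn": "drive_tool", "kwargs": {"travel": [[-0.1, 0, 0], [0, 0, 0], [0, 0, 0]], "rot": [[0, 0, 0], [0, 0, 0], [0, 0, 0]], "claw": [-1, -1, -1]}}

```text
clock: 16.4
ee_pos: [0.4774, 0.0592, 0.018]
eef_rot: [-2.135, -2.302, 0.003]
ft_force: [-6.0, 1.6, -4.9]
width: 0.0155
grip_force: 60.1
```

Call:
{"fn": "drive_tool", "kwargs": {"travel": [[-0.1, 0, 0], [0, 0, 0], [0, 0, 0]], "rot": [[0, 0, 0], [0, 0, 0], [0, 0, 0]], "claw": [-1, -1, -1]}}

```text
clock: 16.7
ee_pos: [0.4774, 0.0584, 0.018]
eef_rot: [-2.135, -2.301, 0.002]
ft_force: [-4.9, 3.1, -4.3]
width: 0.0154
grip_force: 60.1
```

Call:
{"fn": "drive_tool", "kwargs": {"travel": [[-0.1, 0, 0], [0, 0, 0], [0, 0, 0]], "rot": [[0, 0, 0], [0, 0, 0], [0, 0, 0]], "claw": [-1, -1, -1]}}

```text
clock: 17.0
ee_pos: [0.4775, 0.0576, 0.018]
eef_rot: [-2.135, -2.301, 0.002]
ft_force: [-5.0, 4.4, -3.3]
width: 0.0152
grip_force: 60.1
```

The force is climbing about 1.4 N per mm, so the filter is against the sprung plate. Two more millimetres.

Call:
{"fn": "drive_tool", "kwargs": {"travel": [[-0.1, 0, 0], [0, 0, 0], [-0.1, 0, 0], [0, 0, 0], [0, 0, 0], [0, 0, 0]], "rot": [[0, 0, 0], [0, 0, 0], [0, 0, 0], [0, 0, 0], [0, 0, 0], [0, 0, 0]], "claw": [-1, -1, -1, -1, -1, -1]}}

```text
clock: 17.6
ee_pos: [0.4776, 0.056, 0.018]
eef_rot: [-2.135, -2.301, 0.001]
ft_force: [-5.8, 6.1, -3.7]
width: 0.0155
grip_force: 60.1
```

Pressed with about 5 N, and jaw is at roughly 0.071. Releasing and rising clear.

Call:
{"fn": "drive_tool", "kwargs": {"travel": [[0, 0, 0], [0, 0, 0], [0, 0, 0], [0, 0, 0], [0, 0, 0], [0, 0, -1], [0, 0, -2.5], [0, 0, -2.5]], "rot": [[0, 0, 0], [0, 0, 0], [0, 0, 0], [0, 0, 0], [0, 0, 0], [0, 0, 0], [0, 0, 0], [0, 0, 0]], "claw": [1, 1, 1, 1, 1, 1, 1, 1]}}

```text
clock: 18.4
ee_pos: [0.4777, 0.055, 0.0787]
eef_rot: [-2.136, -2.301, 0.003]
ft_force: [1.2, 0.3, 0.4]
width: 0.0854
grip_force: 0.0
```

Call:
{"fn": "drive_tool", "kwargs": {"travel": [[0, 0, -3], [0, 0, -2], [3, -3, 0], [3, -3, 0], [3, -3, 0], [0, 0, 0], [0, 0, 0]], "rot": [[0, 0, 0], [0, 0, 0], [0, 0, 0], [0, 0, 0], [0, 0, 0], [0, 0, 0], [0, 0, 0]], "claw": [1, 1, 1, 1, 1, 1, 1]}}

```text
clock: 19.1
ee_pos: [0.3819, 0.1386, 0.1289]
eef_rot: [2.134, 2.305, 0.0]
ft_force: [-0.0, -0.4, 0.6]
width: 0.0852
grip_force: 0.0
```

```bash
python3 - <<'E'
from go import *
# check without viewing: match image against the expected filter/post positions in the scene camera
S=robot.calibration('scene'); im=robot.read_camera('scene'); g=cv2.cvtColor(im,6).astype(float)
old=cv2.cvtColor(cv2.imread('pics/scene0.png'),6)
def track(patch_center,half,guess):
    u,v=[int(round(x)) for x in patch_center]; tp=old[v-half[1]:v+half[1],u-half[0]:u+half[0]]
    r=cv2.matchTemplate(im_g,tp,cv2.TM_CCOEFF_NORMED); gu,gv=[int(x) for x in guess]
    m=np.full(r.shape,-1.); y0,x0=gv-half[1]-20,gu-half[0]-20; m[y0:y0+40,x0:x0+40]=r[y0:y0+40,x0:x0+40]
    _,sc,_,loc=cv2.minMaxLoc(m); return sc,(loc[0]+half[0]+patch_center[0]-u,loc[1]+half[1]+patch_center[1]-v)
im_g=cv2.cvtColor(im,6)
p0=proj(S,hold(.0514,0,.086))[0]
sc,q=track(p0,(11,9),proj(S,hold(.0095,0,.086))[0]); X=atz(S,*q,H[2]+.086); print('post',sc,'jaw',.08-((X-H)@[np.cos(YAW),np.sin(YAW),0]))
l0=proj(S,[.6561,.0569,.0833])[0]; 
sc,q=track(l0,(24,22),proj(S,hold(-.065,0,.08))[0]); X=atz(S,*q,H[2]+.080)-H
print('filter',sc,'hx',X@[np.cos(YAW),np.sin(YAW),0],'hy',X@[-np.sin(YAW),np.cos(YAW),0])
go([0.5,0,0.1],94.3)
E
```

```text
post 0.9792851805686951 jaw 0.06687768085518365
filter 0.5371603965759277 hx -0.057194759767075255 hy -0.00761144883060031
t 19.15 pos [0.3824 0.1381 0.1289] F [ 0.29 -0.71 -0.6 ] w 0.0854
travel cm [-14.66  10.68   2.89] rot deg [-0.    0.01  0.04]
```

```bash
python3 - <<'E'
from go import *
for n in ('scene','top'):
    C=robot.calibration(n); im=robot.read_camera(n).astype(int); old=cv2.imread(f'pics/{n}0.png').astype(int)
    a=np.linspace(0,2*np.pi,90)
    # best-fitting lid circle: gradient magnitude along the projected lid rim
    g=cv2.GaussianBlur(cv2.cvtColor(im.astype(np.uint8),6),(3,3),0).astype(np.float32)
    G=np.hypot(cv2.Sobel(g,5,1,0),cv2.Sobel(g,5,0,1)); best=[]
    for hx in np.arange(-.08,-.045,.001):
        for hy in np.arange(-.02,.0201,.001):
            q=proj(C,[hold(hx+.0285*np.cos(t),hy+.0285*np.sin(t),.079) for t in a]).astype(np.float32)
            v=cv2.remap(G,q[:,0],q[:,1],1,borderMode=cv2.BORDER_REPLICATE).ravel(); best.append((float(np.minimum(v,150).mean()),round(hx,3),round(hy,3)))
    print(n,sorted(best)[-3:])
E
```

```text
scene [(134.9081268310547, np.float64(-0.065), np.float64(0.001)), (135.43377685546875, np.float64(-0.064), np.float64(0.002)), (135.8582305908203, np.float64(-0.064), np.float64(0.001))]
top [(111.68617248535156, np.float64(-0.064), np.float64(-0.003)), (113.34758758544922, np.float64(-0.065), np.float64(-0.002)), (116.08804321289062, np.float64(-0.064), np.float64(-0.002))]
```

Both cameras put the lid at holder x = −64 mm and |y| ≤ 2 mm, at the height of an upright filter. Handing in.

```bash
python3 -c "
from rig import robot
print(robot.job_done())"
```

```text
the job is handed in; nothing more can be done
None
```

I handed the job in: the filter stands upright in the holder, pressed at about 5 N and left held between the plates (jaw about 0.067 m, filter at x = −64 mm by camera). My first grasp closed on the lid knob and shifted the filter a few millimetres before I corrected it; no verdict came back.

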